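# Prove a slot with a flat gauge and present its blade for reading

### The arm

A 6-joint arm with a two-finger parallel gripper is mounted at the origin on a cart in front of the work surface, level with it; the furniture and walls round the work are solid. World frame = base frame: x ahead of the robot, y to its left, z up, the work surface at z = 0. Lengths are in mm, angles in rad, forces in N, time in s.
With the tool pointing down it reaches from about 350 to 975 mm from the base axis. Payload 7.1 kg.
Tool frame: the origin (TCP) lies on the mounting face of the last link; the fingertips stand 182 mm ahead of it and the grasp point (between the pads) lies 163 mm ahead of it (ctrl.tip_reach is the distance from the TCP to the fingertips, in mm); z points along the fingers, y is the direction in which the jaws open and shut (so a half turn about z gives the same grasp; the last joint's range is limited). The gripper opens to 88 mm and grips with 3 to 60 N. Pads are 20 mm wide; open, the fingers measure 115 mm over their backs; the gripper's body (75 mm by 178 mm) begins 61 mm behind the grasp point.
Start: joints at [-1.211, 0.423, 1.63, -0, 1.089, -0.019], TCP at [231.145, -580.671, 404.675] pointing down, gripper open.
Joint ranges: [-3, 3], [-0.9, 2.11], [0.09, 2.58], [-1.31, 4.45], [0.11, 2.69], [-2.54, 2.54]. Speed limits (rad/s): [2.39, 2.39, 3.01, 3.14, 3.14, 3.14].

### API

Orientations are given as a rotation vector (axis times angle).
In Python, from workcell import ctrl gives the robot as it stands.
- The arm moves only by the tool jog_arm, never from a script. Its argument "steps" is a list that holds one entry, the list of rows, each a list of 7 numbers: the shift along the tool's x, y, z in m, then the turn, a rotation vector about the tool's x, y, z in degrees, then the gripper's target within -1 to 1 (shut at 1, half-way at 0, fully open at -1). A call has 1 to 20 rows; each row shifts and turns the commanded pose from where the row before left it, along the tool's axes as they then stand; what a row does not reach is not made up. A row lasts 1/12 s, in which the tool goes at most 41.7 mm and 7.16 degrees, less where a joint would pass 70% of its speed; a pose out of reach is approached as far as the arm can. A call is refused whole if a number of a shift passes 0.0417 or a number of a turn 7.16, either way. A call with a gripper value outside its range is refused whole. The fingers move at their own pace and stop on an object; the grip force is fixed at half the most. Time passes only in rows, so rows that do not move let the fingers close. It gives the time, the measured TCP pose, the force and the opening at its end, in the units of the state.
- ctrl.get_obs(): the state, without advancing time (a new reading comes with each control period).
- ctrl.get_image(name): name is "scene" or "top" or "wrist"; returns the picture (400x640x3 uint8, red, green, blue); there is no depth.
- ctrl.camera_info(name): a dict with "fx", "fy", "cx", "cy" (pixels), "origin" and "attitude" of the camera in the world; the wrist camera has in their place "T_tool_cam" (4x4, takes a point from camera to tool coordinates, whose origin is the TCP and whose axes are the flange's). Camera axes: x right, y down, z forward; pixel columns grow to the right and rows downward; lengths in mm; the calibration is good to about 2 mm. A picture is of the moment at which its call begins: read the wrist's pose just before it. camera_info takes no time and is no camera call.
- ctrl.close_job(): hands the job in, once; it reports no verdict.
Trained networks look in the newest picture that a camera, given by its name, has taken for a name from the list of things; names that differ only in an ending like _2 or _b are one class to them, and where a whole thing is asked for, a point or a joint stands for the part that bears it (a point fixed in the world has none). Each returns a list of dicts, best first, with "p" (0 to 1); they miss things now and then, are a little off and sometimes report something else, mostly with a low value. They report only what shows in the picture. A call takes as long as a camera call. They do not tell look-alikes from the thing itself.
- ctrl.look_for(thing, camera): "bbox" ([left, top, right, bottom] in pixels, round what is visible of it).
- ctrl.trace(thing, camera): "pixels" (400x640 bool, what is visible of it) and "bbox" ([left, top, right, bottom] in pixels, round what is visible of it).
- ctrl.landmark_of(thing, camera): "uv" ([column, row] in pixels: a listed point, or the origin of a listed thing).
The state is a dict: "t": time; "qpos": joint angles; "qvel": joint speeds; "joint_torque": joint torques, N m; "ee_pos": TCP position; "orientation": TCP orientation; "ft_force": force on the tool from outside, world axes, zero at the start; "moment": the same for the moment, N m; "width": finger opening in mm.
Only numpy, scipy, OpenCV 4.12 (cv2) and the standard library are available. Lean on these libraries where they do the work, as an engineer would, in place of code of your own. Each camera call takes 0.05 s, during which the arm holds its last target.

### The job

Take the larger of the two flat gauges out of the wooden gauge stand and push its blade down into the slot of the steel block in the vise, near the middle of its length, until the gauge's shoulder seats on the block; leave the other tools where they are. Then draw the gauge out again, turn it until the blade lies level with one of its flats facing up, and finish while holding it still like that in the gripper, at least 15 cm above the worktop, so that the rubbing marks on the blade can be read.

Things in the scene. Friction and masses are not known exactly. Their poses are not given: they have to be found in the camera images.
- gauge_stand: Fixed oak block, 62 (x) x 182 (y) mm, 40 mm high; origin: middle of its underside. In its top, in a row along its y: two equal slots at y = -55 and +55 mm, 9.5 mm (x) by 22 mm (y), over 30 mm deep, holding the two flat gauges (which is where varies), and at y = 0 a bore with an upright plug gauge that stands up 70 mm above the top.
- slot_gauge: Larger flat gauge, loose, 0.11-0.2 kg. Origin: centre of its shoulder face, on the stand's top at the start; z up the handle, x normal to the flats, y across the width. Above: collar 18 (x) x 34 (y) x 5 mm high, then flat-sided aluminium handle 14 (x) x 30 (y) mm up to z = 65 mm, to grip either way. Below: blade 8 (x) x 20 (y) mm, 28 mm long, round nose. Alike turned half round about z.
- slot_gauge_tip (a point): End of the larger gauge's blade, 28 mm below its origin.
- small_gauge: The smaller flat gauge, loose: handle 10 x 22 mm, its top only 46 mm above its shoulder, blade 5 x 20 x 28 mm; axes and origin as on the larger. It stays in the stand.
- standing_plug_gauge: Loose steel plug gauge standing upright in the stand's bore, hexagon handle 16 mm across. It stays there.
- vise: Fixed small steel toolmaker's vise, 58 x 125 x 40 mm. Origin: middle of its underside; its long side lies along its y, the screw at the -y end. Its jaws clamp a steel block that is 44 mm (x), 30 mm (y) and whose top is 64 mm above the worktop, 24 mm above the jaws.
- slot_mouth (a point): Centre of the mouth of the block's slot, level with the block's top (64 mm above the worktop), z up. The slot runs along x right across the block, open at both ends; 9.5 mm wide (y), 31 mm deep, upper edges rounded 3 mm. The gauge is home when its shoulder sits on the block's top, blade width along the slot, near its middle.
- v_block_a: Loose V-block, 44 x 36 x 34 mm, near the back. Bystander; origin at the middle of its underside.
- v_block_b: A second such V-block. Bystander.
- square: Loose engineer's square lying flat, 78 x 98 x 15 mm, at the back left. Bystander.
- micrometer: Loose outside micrometer lying flat, 40 x 115 x 15 mm, behind the stand. Bystander.
- plug_gauge: Loose plug gauge lying down, 17 x 92 x 15 mm, behind the vise. Bystander.
- brush: Loose flat brush, 37 x 165 x 10 mm, at the front. Bystander.
- driver: Loose screwdriver, 16 x 148 x 16 mm, at the front right. Bystander.
Mind the look-alikes: they are no part of the job. What is shaped like the slot_gauge but orange is not meant.

How it is judged (in metres and radians):
On the way, in this order (a step that is already met when the one before it is completed fails the run):
1. the larger flat gauge is lifted clear of the stand (z of slot_gauge_tip in the frame of gauge_stand above 0.045 m), for 0.1 s.
2. its blade stands in the block's slot, shoulder on the block (to 2.5 mm), near the slot's middle (z of slot_gauge_tip in the frame of slot_mouth below -0.0255 m and y of slot_gauge_tip in the frame of slot_mouth between -0.004 and 0.004 m and x of slot_gauge_tip in the frame of slot_mouth between -0.012 and 0.012 m and angle between the y axis of slot_gauge and the x axis of slot_mouth, either way round below 0.15 rad and angle between the z axis of slot_gauge and the z axis of slot_mouth, either way round below 0.1 rad), for 0.3 s.
At the end, for the whole second after the job is handed in: The larger flat gauge is held by the fingers alone and still (under 3 cm/s and 0.2 rad/s), its shoulder and its blade's end both more than 150 mm above the worktop, the normal of its flats within 0.45 rad of vertical (either flat up) ((angle between slot_gauge's own x axis and vertical below 0.45 rad or angle between slot_gauge's own x axis and vertical above 2.69 rad) and height (world z) of each of slot_gauge, slot_gauge_tip above 0.15 m and contact force between the fingers and slot_gauge above 1 N and contact force between slot_gauge and vise below 0.1 N and contact force between slot_gauge and gauge_stand below 0.1 N and linear speed of slot_gauge below 0.03 m/s and angular speed of slot_gauge below 0.2 rad/s); the arm keeps its last pose, push and grip.
It fails at once if another gauge in the stand is pulled out or pushed over (distance of any of small_gauge, standing_plug_gauge from where it was at the start of the episode above 0.02 m).
It fails at once if another tool on the bench is pushed more than 3 cm (distance of any of v_block_a, v_block_b, square, micrometer, plug_gauge, brush, driver from where it was at the start of the episode above 0.03 m).
It also fails if it takes over 43 s, if anything falls off the work surface, if the arm or the gripper's body presses on something with over 40 N, if the wrist force passes 120 N, or if a joint passes its speed limit or range.

## Working session

There is one attempt and no reset: what is moved stays moved. The work goes in short steps, Python scripts to look and compute and a tool call to move; the robot and the scene stay as the last step left them, time stands still between calls to the robot, and variables do not carry over. Pictures are saved under pics/ and viewed, and the job is handed in when it is done.

Besides the shell and the picture viewer there is one more tool, called after ">>>" by a JSON object that holds its "fn" and its "kwargs", one argument or row to a line. jog_arm: Moves the arm, as the interface text tells. Its arguments: {"type":"object","properties":{"steps":{"type":"array"}},"required":["steps"]}

```bash
ls; mkdir -p pics
python3 - <<'E'
from workcell import ctrl
import cv2
print(ctrl.get_obs())
for n in ["scene","top","wrist"]:
    im=ctrl.get_image(n); cv2.imwrite(f"pics/{n}0.png",im[:,:,::-1]); print(n,ctrl.camera_info(n))
    for th in ["gauge_stand","slot_gauge","small_gauge","slot_mouth","vise","standing_plug_gauge"]:
        pass
print(ctrl.get_obs()["t"])
E
```

```text
pics
{'t': 0.0, 'qpos': array([-1.21097791e+00,  4.23811272e-01,  1.63069950e+00, -1.50905338e-05,
        1.08856929e+00, -1.90079445e-02]), 'qvel': array([-3.45094260e-04, -9.31240957e-05, -1.29892438e-03, -7.45399761e-04,
       -1.48595922e-04,  3.67023304e-04]), 'joint_torque': array([ 1.32330510e-04, -5.44628334e+01, -2.73661208e+01,  6.42985781e-02,
        2.27952772e-02, -1.17882505e-04]), 'ee_pos': array([ 231.06213346, -580.41554987,  403.91621464]), 'orientation': array([-3.08396541e+00, -5.91242471e-01,  4.16707222e-04]), 'ft_force': array([-0.62313076,  0.21525498, -0.29612416]), 'moment': array([ 0.03960827, -0.02799041,  0.00982722]), 'width': 87.56138761149494}
scene {'fx': 362.13254274571864, 'fy': 362.13254274571864, 'cx': 316.8628190345655, 'cy': 197.90623223809183, 'origin': array([-188.37285462, -510.26417015,  452.81578756]), 'attitude': array([-1.76331739,  1.12492834, -0.6955372 ])}
top {'fx': 387.86939016782793, 'fy': 387.86939016782793, 'cx': 321.2824398416905, 'cy': 198.38733789904313, 'origin': array([ 372.03719247, -176.44130242,  938.75303861]), 'attitude': array([-2.11601347,  2.15274724, -0.12246776])}
wrist {'fx': 343.7541788518701, 'fy': 343.7541788518701, 'cx': 320.0030484950698, 'cy': 197.17044598503173, 'T_tool_cam': array([[ 2.27309671e-04, -9.65192936e-01, -2.61538801e-01,
         7.12847605e+01],
       [ 9.99999967e-01,  1.88815782e-04,  1.72310973e-04,
         6.38408855e-01],
       [-1.16930680e-04, -2.61538832e-01,  9.65192947e-01,
         1.89771988e+01],
       [ 0.00000000e+00,  0.00000000e+00,  0.00000000e+00,
         1.00000000e+00]])}
0.15
```

View pics/scene0.png

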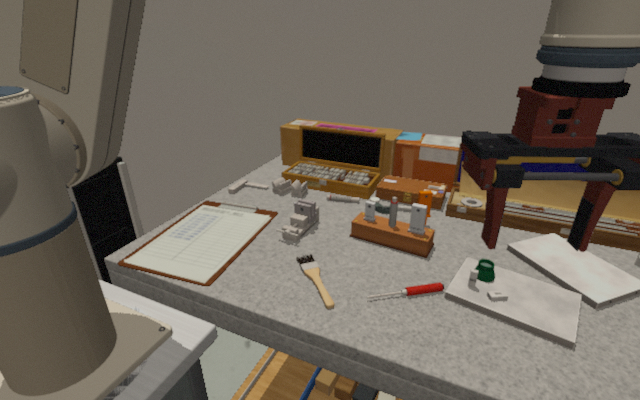

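View pics/top0.png

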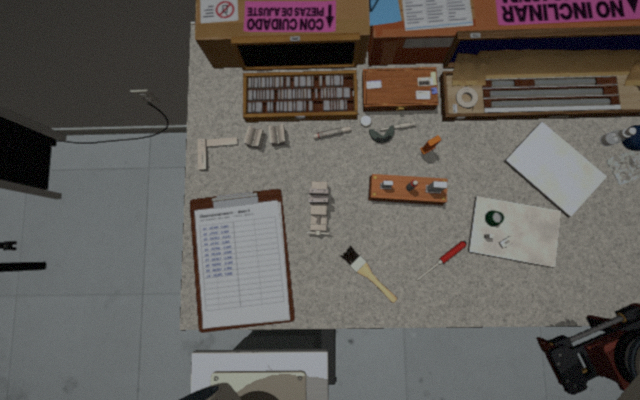

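View pics/wrist0.png

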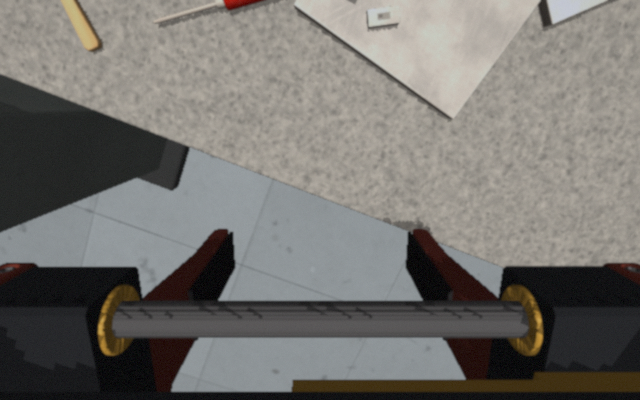

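The scene view shows the stand at about (392,233), with flat gauges at (370,210) and (417,215). An orange look-alike stands behind it at (425,203), and the vise is at (300,220). Next I'll take measurements.

```bash
cat > h.py <<'E'
import numpy as np, cv2
from scipy.spatial.transform import Rotation as R
from workcell import ctrl
def cam(n,obs=None):
    c=ctrl.camera_info(n)
    if n=="wrist":
        o=obs; T=np.eye(4);T[:3,:3]=R.from_rotvec(o["orientation"]).as_matrix();T[:3,3]=o["ee_pos"]
        W=T@c["T_tool_cam"]; return c,W[:3,:3],W[:3,3]
    return c,R.from_rotvec(c["attitude"]).as_matrix(),np.array(c["origin"])
def ray(n,uv,z,obs=None):
    c,Rm,o=cam(n,obs); d=Rm@np.array([(uv[0]-c["cx"])/c["fx"],(uv[1]-c["cy"])/c["fy"],1]); return o+d*(z-o[2])/d[2]
def proj(n,p,obs=None):
    c,Rm,o=cam(n,obs); q=Rm.T@(np.array(p)-o); return np.array([c["fx"]*q[0]/q[2]+c["cx"],c["fy"]*q[1]/q[2]+c["cy"]])
E
python3 - <<'E'
from h import *
Z=dict(gauge_stand=0,slot_gauge=40,small_gauge=40,standing_plug_gauge=40,slot_mouth=64,vise=0)
for n in ["scene","top"]:
    im=ctrl.get_image(n)
    for th in Z:
        for d in ctrl.landmark_of(th,n)[:3]: print(n,th,round(d["p"],2),np.round(d["uv"],1),np.round(ray(n,d["uv"],Z[th]),1))
    for th in ["slot_gauge","small_gauge"]:
        for d in ctrl.look_for(th,n)[:3]: print(' bbox',th,round(d["p"],2),np.round(d["bbox"],1))
im=cv2.imread("pics/scene0.png"); cv2.imwrite("pics/c1.png",cv2.resize(im[170:260,270:450],None,fx=4.4,fy=4.4,interpolation=cv2.INTER_CUBIC))
im=cv2.imread("pics/top0.png"); cv2.imwrite("pics/c2.png",cv2.resize(im[120:245,290:460],None,fx=4.4,fy=4.4,interpolation=cv2.INTER_CUBIC))
print(ctrl.get_obs()["t"])
E
```

```text
scene gauge_stand 0.69 [390.  238.1] [ 535.3 -352.8    0. ]
scene slot_gauge 0.6 [413.  230.5] [ 523.  -404.5   40. ]
scene slot_gauge 0.47 [423.5 217.6] [ 592.2 -414.5   40. ]
scene small_gauge 0.53 [369.4 218.6] [ 535.4 -300.5   40. ]
scene slot_mouth 0.56 [304.5 199. ] [ 523.1 -136.6   64. ]
scene vise 0.72 [299.4 229.8] [ 481.4 -142.2    0. ]
scene vise 0.7 [410.5 239.1] [ 550.6 -397.2    0. ]
scene vise 0.66 [249.1 194.6] [599.8  87.9   0. ]
 bbox slot_gauge 0.81 [406.4 201.9 425.8 236.7]
 bbox slot_gauge 0.52 [419.4 189.8 429.3 215.6]
 bbox slot_gauge 0.27 [229.5 182.5 266.2 192.7]
 bbox small_gauge 0.51 [364.3 200.8 376.8 221.7]
top gauge_stand 0.56 [407.2 188.9] [ 526.3 -361.1    0. ]
top gauge_stand 0.43 [405.4 185.6] [ 534.6 -357.1    0. ]
top slot_gauge 0.63 [425.8 148.5] [ 615.7 -401.5   40. ]
top slot_gauge 0.56 [432.1 191.1] [ 513.4 -410.6   40. ]
top slot_gauge 0.52 [370.  275.8] [ 321.7 -260.1   40. ]
top small_gauge 0.55 [386.4 184.7] [ 530.7 -305.3   40. ]
top small_gauge 0.18 [278.1 135.6] [655.8 -50.6  40. ]
top standing_plug_gauge 0.71 [216.8 155.6] [609.8  96.9  40. ]
top standing_plug_gauge 0.5 [405.7 184.9] [ 529.3 -350.2   40. ]
top slot_mouth 0.84 [317.7 196.2] [ 503.  -144.8   64. ]
top vise 0.88 [316.7 207. ] [ 486.  -139.7    0. ]
top vise 0.17 [390.5 133.5] [ 667.1 -326.2    0. ]
 bbox slot_gauge 0.74 [419.4 134.5 440.3 154.3]
 bbox slot_gauge 0.55 [426.4 182.3 447.8 192.1]
 bbox small_gauge 0.44 [380.3 181.8 390.8 185.7]
1.05
```

```bash
ls pics
```

```text
c1.png
c2.png
scene0.png
top0.png
wrist0.png
```

View pics/c1.png

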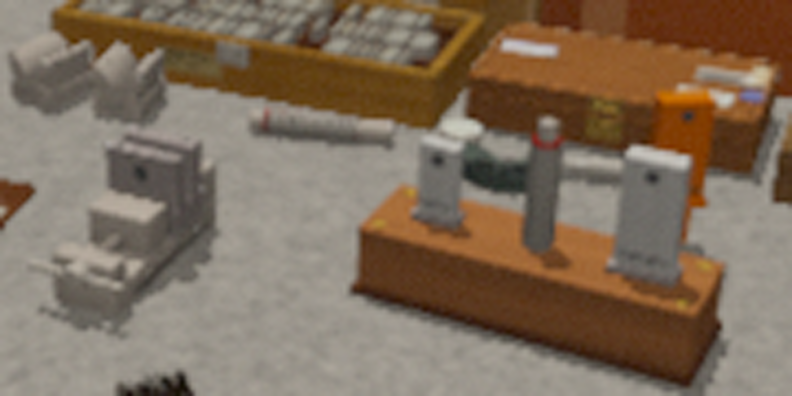

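View pics/c2.png

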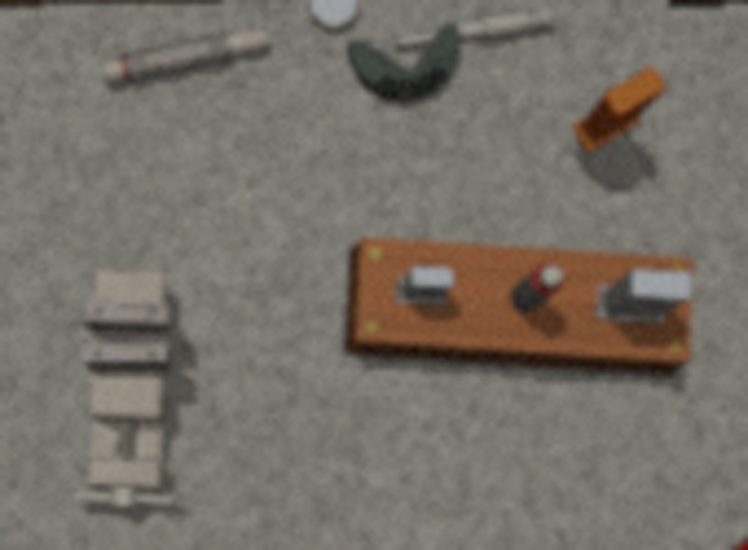

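Candidates, by scene pixel:
- **Right grey flat gauge in the stand (417,215):** the tallest and widest of the grey gauges, so this is the target.
- **Left grey gauge (370,210):** shorter, so it is the small gauge.
- **Orange gauge (424,203):** stands behind the stand and is a look-alike.

The crop confirms the right grey one. Next I'll move above it.

>>> {"fn": "jog_arm", "kwargs": {
  "steps": [
    [[0.0276,-0.0045,0.003,0,0,0,-1],[0.0276,-0.0045,0.003,0,0,0,-1],[0.0276,-0.0045,0.003,0,0,0,-1],[0.0276,-0.0045,0.003,0,0,0,-1],[0.0276,-0.0045,0.003,0,0,0,-1],[0.0276,-0.0045,0.003,0,0,0,-1],[0.0276,-0.0045,0.003,0,0,0,-1],[0.0276,-0.0045,0.003,0,0,0,-1],[0.0276,-0.0045,0.003,0,0,0,-1],[0.0276,-0.0045,0.003,0,0,0,-1],[0.0276,-0.0045,0.003,0,0,0,-1],[0.0276,-0.0045,0.003,0,0,0,-1]]
  ]
}}

```text
t: 2.05
ee_pos: [520.0, -407.2, 368.6]
orientation: [3.085, 0.592, 0.0]
ft_force: [0.1, 0.5, -0.4]
width: 87.6
```

>>> {"fn": "jog_arm", "kwargs": {
  "steps": [
    [[0,0,0,0,0,-6.8,-1],[0,0,0,0,0,-6.8,-1],[0,0,0,0,0,-6.8,-1],[0,0,0,0,0,-6.8,-1],[0,0,0,0,0,-6.8,-1],[0,0,0,0,0,-6.8,-1],[0,0,0,0,0,-6.8,-1],[0,0,0,0,0,-6.8,-1],[0,0,0,0,0,-6.8,-1],[0,0,0,0,0,-6.8,-1],[0,0,0,0,0,0,-1],[0,0,0,0,0,0,-1]]
  ]
}}

```text
t: 3.05
ee_pos: [518.9, -408.0, 368.6]
orientation: [-2.231, -2.212, 0.0]
ft_force: [-0.4, 0.4, -0.6]
width: 88.1
```

Run:
```python
from h import *
o=ctrl.get_obs(); im=ctrl.get_image("wrist"); cv2.imwrite("pics/w1.png",im[:,:,::-1])
print({k:np.round(o[k],3) for k in ["t","qpos","ee_pos","orientation"]}); print(R.from_rotvec(o["orientation"]).as_matrix().round(3))
Z=dict(gauge_stand=0,slot_gauge=40,small_gauge=40,standing_plug_gauge=40,slot_mouth=64,vise=0)
for th in Z:
    for d in ctrl.landmark_of(th,"wrist")[:3]: print(th,round(d["p"],2),np.round(d["uv"],1),np.round(ray("wrist",d["uv"],Z[th],o),1))
```

```text
{'t': np.float64(3.05), 'qpos': array([-0.684,  0.513,  1.574, -0.   ,  1.055, -0.676]), 'ee_pos': array([ 518.913, -408.028,  368.638]), 'orientation': array([-2.231, -2.212,  0.   ])}
[[ 0.009  1.    -0.   ]
 [ 1.    -0.009  0.   ]
 [ 0.    -0.    -1.   ]]
gauge_stand 0.77 [326.5 122.2] [ 526.1 -354.9    0. ]
gauge_stand 0.22 [326.3 120.9] [ 525.9 -353.6    0. ]
slot_gauge 0.72 [426.1 178.7] [ 616.8 -404.5   40. ]
small_gauge 0.65 [329.2  61.1] [ 527.8 -302.5   40. ]
standing_plug_gauge 0.83 [327.5 120.8] [ 526.2 -351.6   40. ]
standing_plug_gauge 0.32 [330.6  58.5] [ 528.9 -300.4   40. ]
vise 0.52 [327.5 123.4] [ 527. -356.    0.]
vise 0.25 [473.8  96.2] [ 669.9 -331.2    0. ]
```

View pics/w1.png

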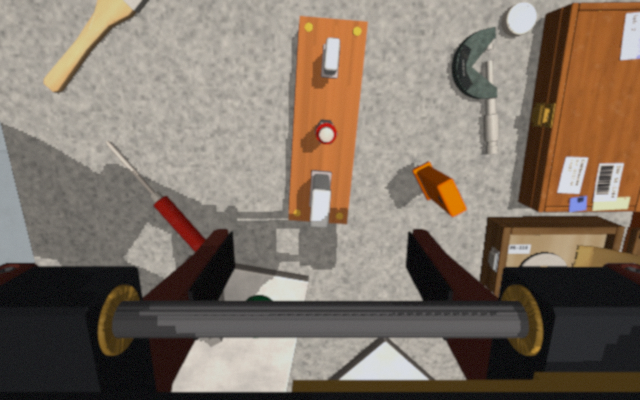

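The wrist view shows the target as the white handle at about (321,195). The plug is at (326,132), the small gauge at (331,57) and the orange gauge at (440,190). I'll take the handle-top corners and the stand edges from it.

Run:
```python
from h import *
im=cv2.imread("pics/w1.png"); cv2.imwrite("pics/c3.png",cv2.resize(im[160:235,280:365],None,fx=8,fy=8,interpolation=cv2.INTER_CUBIC))
o=ctrl.get_obs()
# stand top corners z=40 (approx px)
for p in [(301,16),(367,23),(346,222),(289,217)]: print(p,ray("wrist",p,40,o).round(1))
ds=ctrl.trace("gauge_stand","wrist"); print([d["bbox"] for d in ds],[d["p"] for d in ds])
m=ds[0]["pixels"].astype(np.uint8); print(cv2.minAreaRect(cv2.findNonZero(m)))
```

```text
(301, 16) [ 504.4 -267.9   40. ]
(367, 23) [ 558.5 -273.4   40. ]
(346, 222) [ 543.6 -445.9   40. ]
(289, 217) [ 489.5 -440.6   40. ]
[[289.2, 18.8, 366.4, 224.0]] [0.83]
((326.4056701660156, 120.60186004638672), (68.77619171142578, 205.79373168945312), 4.144623756408691)
```

View pics/c3.png

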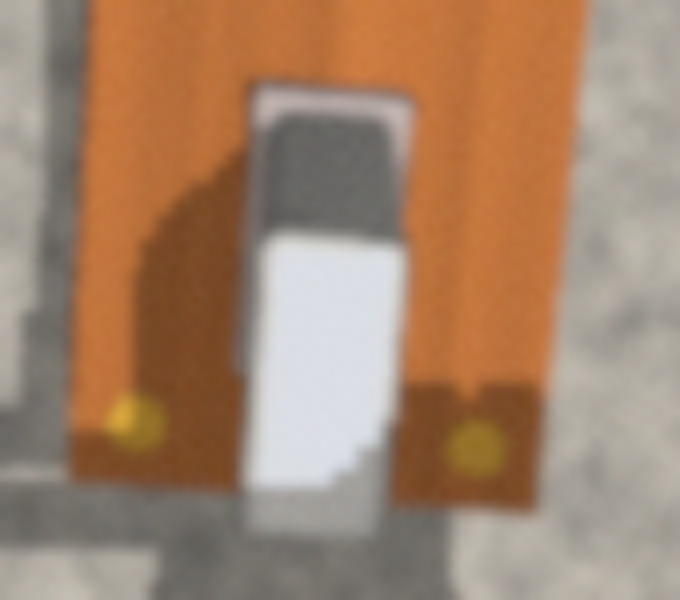

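Run:
```python
from h import *
o=ctrl.get_obs()
P=[ray("wrist",(280+x/8,160+y/8),105,o) for x,y in [(266,235),(405,244),(380,536),(243,530)]]
print(np.round(P,1), np.mean(P,0).round(1)); P=np.array(P)
print([np.linalg.norm(P[i]-P[(i+1)%4]).round(1) for i in range(4)])
d=(P[0]+P[1]-P[2]-P[3])/2; print("yaw of width dir from +y, deg (neg=cw):",np.degrees(np.arctan2(-d[0],d[1])))
C=[ray("wrist",(280+x/8,160+y/8),45,o) for x,y in [(250,83),(416,98)]]; print("collar far corners z45",np.round(C,1))
S=[ray("wrist",p,40,o) for p in [(301,16),(367,23),(346,222),(289,217)]];S=np.array(S);d=(S[0]+S[1]-S[2]-S[3])/2;print(S.mean(0),np.degrees(np.arctan2(-d[0],d[1])))
```

```text
[[ 514.2 -397.7  105. ]
 [ 526.9 -398.6  105. ]
 [ 524.6 -427.   105. ]
 [ 511.7 -426.3  105. ]] [ 519.3 -412.4  105. ]
[np.float64(12.8), np.float64(28.5), np.float64(12.9), np.float64(28.8)]
yaw of width dir from +y, deg (neg=cw): -4.781062374759274
collar far corners z45 [[ 511.3 -394.9   45. ]
 [ 529.9 -396.7   45. ]]
[ 523.96887974 -356.90489526   40.        ] -4.909976608692174
```

>>> {"fn": "jog_arm", "kwargs": {
  "steps": [
    [[-0.0044,0.0004,0.012,0,0,4.3,-1],[0,0,0.018,0,0,0,-1],[0,0,0.018,0,0,0,-1],[0,0,0.018,0,0,0,-1],[0,0,0.018,0,0,0,-1],[0,0,0.018,0,0,0,-1],[0,0,0.018,0,0,0,-1],[0,0,0.0105,0,0,0,-1],[0,0,0,0,0,0,-1],[0,0,0,0,0,0,-1]]
  ]
}}

```text
t: 4.28
ee_pos: [519.3, -412.4, 237.9]
orientation: [-2.308, -2.13, 0.0]
ft_force: [0.3, -0.5, 0.1]
width: 87.9
```

Run:
```python
from h import *
o=ctrl.get_obs(); im=ctrl.get_image("wrist"); cv2.imwrite("pics/w2.png",im[:,:,::-1])
print({k:np.round(o[k],3) for k in ["t","qpos","ee_pos","orientation","ft_force"]}); print(R.from_rotvec(o["orientation"]).as_matrix().round(3))
```

```text
{'t': np.float64(4.283), 'qpos': array([-0.689,  0.684,  1.623,  0.   ,  0.835, -0.609]), 'ee_pos': array([ 519.294, -412.422,  237.95 ]), 'orientation': array([-2.308, -2.13 ,  0.   ]), 'ft_force': array([ 0.326, -0.501,  0.052])}
[[ 0.08   0.997 -0.001]
 [ 0.997 -0.08   0.001]
 [ 0.001 -0.001 -1.   ]]
```

View pics/w2.png

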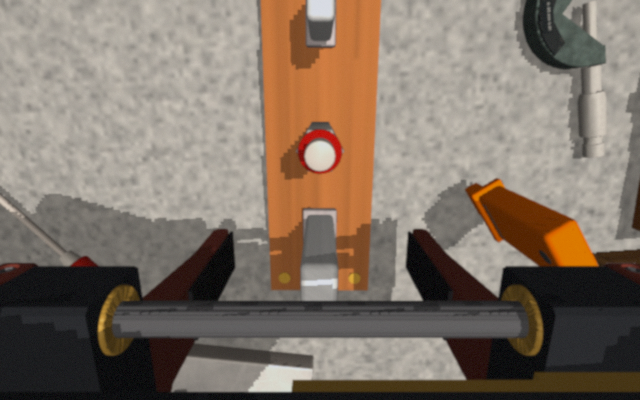

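The handle is centred at column 320, square between the pads, and the stand runs straight up the picture. Closing now.

>>> {"fn": "jog_arm", "kwargs": {
  "steps": [
    [[0,0,0,0,0,0,1],[0,0,0,0,0,0,1],[0,0,0,0,0,0,1],[0,0,0,0,0,0,1],[0,0,0,0,0,0,1],[0,0,0,0,0,0,1],[0,0,0,0,0,0,1],[0,0,0,0,0,0,1],[0,0,0,0,0,0,1],[0,0,0,0,0,0,1],[0,0,0,0,0,0,1],[0,0,0,0,0,0,1]]
  ]
}}

```text
t: 5.33
ee_pos: [519.2, -412.4, 238.1]
orientation: [-2.309, -2.131, 0.0]
ft_force: [-0.2, 0.1, -0.7]
width: 14.1
```

Gripped at a width of 14.1 mm, which matches the handle thickness. Lifting straight up.

>>> {"fn": "jog_arm", "kwargs": {
  "steps": [
    [[0,0,-0.005,0,0,0,1],[0,0,-0.01,0,0,0,1],[0,0,-0.015,0,0,0,1],[0,0,-0.015,0,0,0,1],[0,0,-0.015,0,0,0,1],[0,0,-0.015,0,0,0,1],[0,0,-0.015,0,0,0,1],[0,0,-0.015,0,0,0,1],[0,0,-0.015,0,0,0,1],[0,0,-0.01,0,0,0,1],[0,0,0,0,0,0,1],[0,0,0,0,0,0,1]]
  ]
}}

```text
t: 6.33
ee_pos: [519.3, -412.4, 369.3]
orientation: [2.307, 2.129, 0.0]
ft_force: [-0.2, 0.2, -1.8]
width: 14.2
```

Run:
```python
from h import *
o=ctrl.get_obs(); im=ctrl.get_image("wrist"); cv2.imwrite("pics/w3.png",im[:,:,::-1])
im=ctrl.get_image("scene"); cv2.imwrite("pics/s3.png",cv2.resize(im[120:260,270:470,::-1],None,fx=4,fy=4,interpolation=cv2.INTER_CUBIC))
im=ctrl.get_image("top"); cv2.imwrite("pics/t3.png",cv2.resize(im[160:250,270:370,::-1],None,fx=6,fy=6,interpolation=cv2.INTER_CUBIC))
for th,z in [("slot_mouth",64),("vise",0)]:
  for d in ctrl.landmark_of(th,"top")[:2]: print(th,round(d["p"],2),np.round(d["uv"],1),np.round(ray("top",d["uv"],z),1))
print({k:np.round(o[k],3) for k in ["t","qpos","ee_pos","orientation","ft_force"]})
```

```text
slot_mouth 0.86 [313.7 197.4] [ 500.4 -135.6   64. ]
vise 0.64 [318.2 208.9] [ 481.3 -143.2    0. ]
{'t': np.float64(6.333), 'qpos': array([-0.689,  0.516,  1.566,  0.   ,  1.057, -0.609]), 'ee_pos': array([ 519.285, -412.444,  369.325]), 'orientation': array([2.307, 2.129, 0.   ]), 'ft_force': array([-0.192,  0.185, -1.827])}
```

View pics/w3.png

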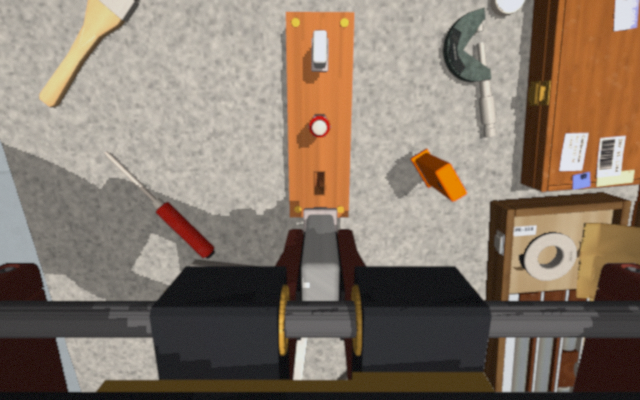

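View pics/s3.png

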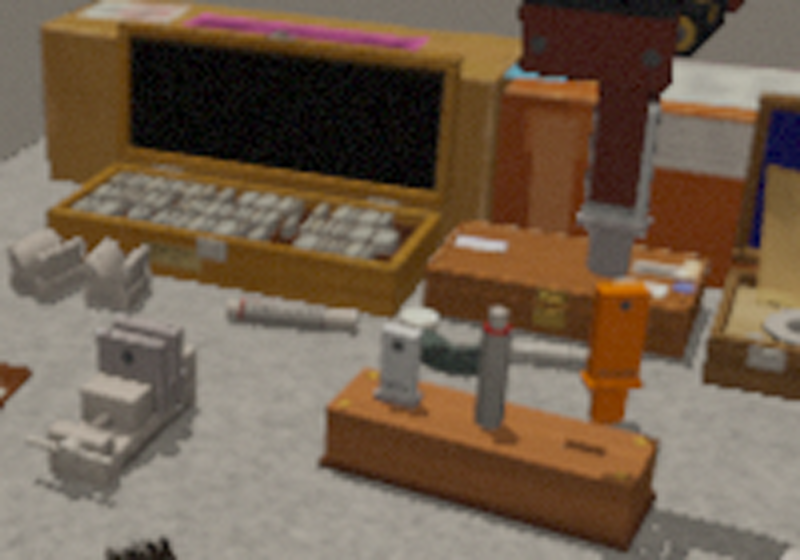

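View pics/t3.png

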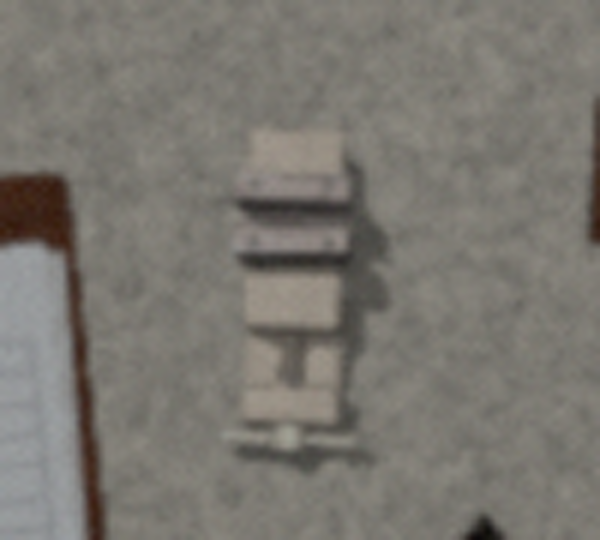

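The gauge is out: its stand slot at (320,182) is empty, and the plug and small gauge are untouched. Next I'll move beside the vise and look from close up.

>>> {"fn": "jog_arm", "kwargs": {
  "steps": [
    [[0.023,-0.004,0,0,0,0,1],[0.023,-0.004,0,0,0,0,1],[0.023,-0.004,0,0,0,0,1],[0.023,-0.004,0,0,0,0,1],[0.023,-0.004,0,0,0,0,1],[0.023,-0.004,0,0,0,0,1],[0.023,-0.004,0,0,0,0,1],[0.023,-0.003,0,0,0,0,1],[0.023,-0.003,0,0,0,0,1],[0,0,0.02,0,0,0,1],[0,0,0.019,0,0,0,1],[0,0,0,0,0,0,1],[0,0,0,0,0,0,1]]
  ]
}}

```text
t: 7.67
ee_pos: [501.7, -203.2, 328.3]
orientation: [-2.307, -2.129, 0.002]
ft_force: [0.3, -0.4, -1.5]
width: 14.0
```

Run:
```python
from h import *
o=ctrl.get_obs(); im=ctrl.get_image("wrist"); cv2.imwrite("pics/w4.png",im[:,:,::-1])
for th,z in [("slot_mouth",64),("vise",0),("slot_gauge",333-198)]:
  for d in ctrl.landmark_of(th,"wrist")[:2]: print(th,round(d["p"],2),np.round(d["uv"],1),np.round(ray("wrist",d["uv"],z,o),1))
print({k:np.round(o[k],3) for k in ["t","qpos","ee_pos","orientation","ft_force"]})
```

```text
slot_mouth 0.59 [320.7 123. ] [ 506.3 -145.2   64. ]
slot_mouth 0.42 [142.5 259. ] [ 359.9 -237.4   64. ]
vise 0.96 [292.5 123.8] [ 481.2 -147.2    0. ]
slot_gauge 0.81 [321.4 236.7] [ 502.2 -201.7  135. ]
{'t': np.float64(7.667), 'qpos': array([-0.407,  0.407,  1.87 , -0.   ,  0.868, -0.327]), 'ee_pos': array([ 501.682, -203.182,  328.251]), 'orientation': array([-2.307e+00, -2.129e+00,  2.000e-03]), 'ft_force': array([ 0.264, -0.429, -1.455])}
```

View pics/w4.png

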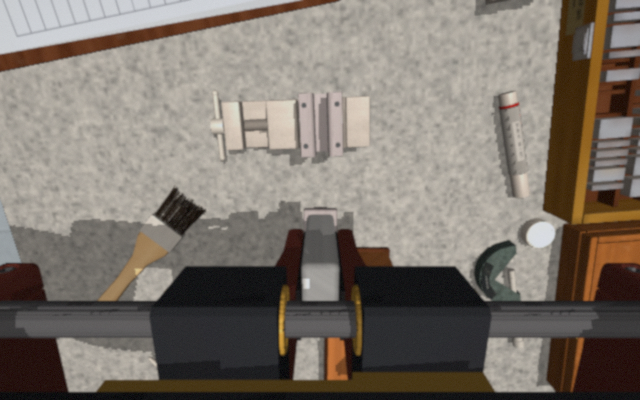

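Run:
```python
from h import *
im=cv2.imread("pics/w4.png"); cv2.imwrite("pics/c4.png",cv2.resize(im[85:165,275:375],None,fx=7.5,fy=7.5,interpolation=cv2.INTER_CUBIC))
cv2.imwrite("pics/c5.png",cv2.resize(im[190:300,260:380],None,fx=5,fy=5,interpolation=cv2.INTER_CUBIC))
```

```text
(no output)
```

View pics/c4.png

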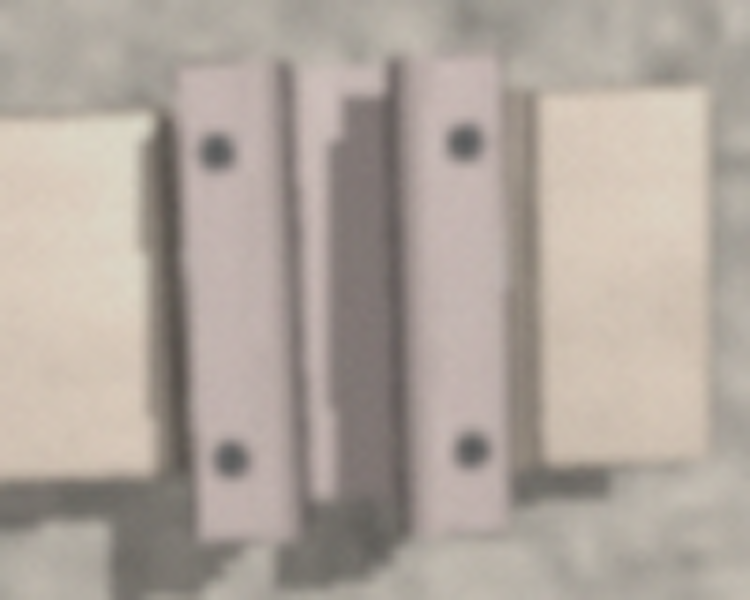

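View pics/c5.png

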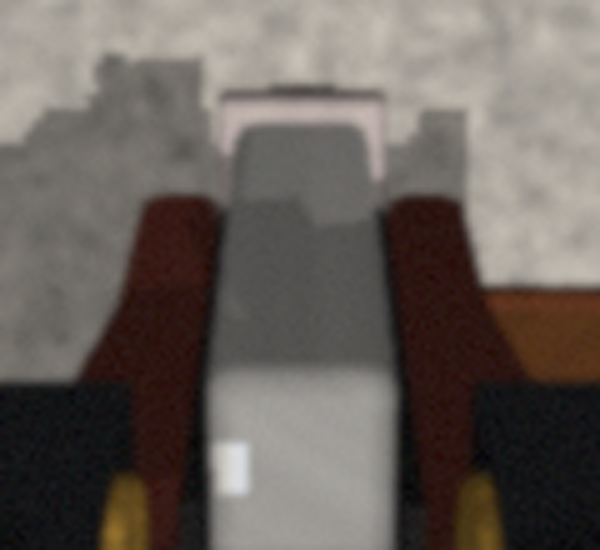

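Run:
```python
from h import *
o=ctrl.get_obs(); print(o["t"],o["ee_pos"])
f=lambda x,y,z=64: ray("wrist",(275+x/7.5,85+y/7.5),z,o)
Q=np.array([f(179,66),f(500,57),f(509,530),f(199,541)]); print(Q.round(1),Q.mean(0).round(1))
print([np.linalg.norm(Q[i]-Q[(i+1)%4]).round(1) for i in range(4)])
for a,b in [(Q[0],Q[3]),(Q[1],Q[2]),(f(232,459),f(216,152)),(f(472,450),f(464,143)),(f(278,66),f(297,540)),(f(404,60),f(416,530))]:
    d=a-b; d=d*np.sign(d[1]); print("slot-dir yaw from +y",np.degrees(np.arctan2(-d[0],d[1])).round(2))
H=np.array([f(216,152),f(464,143),f(472,450),f(232,459)]); print("holes",H.mean(0).round(1)); 
S=np.array([f(278,66),f(404,60),f(416,530),f(297,540)]);print("slot",S.mean(0).round(1),S.round(1))
g=lambda x,y,z: ray("wrist",(260+x/5,190+y/5),z,o)
zs=o["ee_pos"][2]-198+5
A,B=g(220,95,zs),g(384,95,zs); print("collar",A.round(1),B.round(1),np.linalg.norm(A-B))
A,B=g(208,368,zs+60),g(397,366,zs+60); print("top",A.round(1),B.round(1),np.linalg.norm(A-B))
T=R.from_rotvec(o["orientation"]).as_matrix(); print(T.round(4)); print(T.T@((A+B)/2-o["ee_pos"]))
```

```text
7.8667 [ 502.35119429 -203.81358753  330.0906008 ]
[[ 494.7 -125.5   64. ]
 [ 524.1 -127.1   64. ]
 [ 522.2 -170.7   64. ]
 [ 492.4 -169.3   64. ]] [ 508.3 -148.2   64. ]
[np.float64(29.5), np.float64(43.6), np.float64(29.8), np.float64(43.8)]
slot-dir yaw from +y -3.02
slot-dir yaw from +y -2.52
slot-dir yaw from +y -2.23
slot-dir yaw from +y -2.33
slot-dir yaw from +y -2.56
slot-dir yaw from +y -2.69
holes [ 508.3 -148.1   64. ]
slot [ 508.5 -148.2   64. ] [[ 503.7 -126.3   64. ]
 [ 515.3 -126.7   64. ]
 [ 513.3 -169.9   64. ]
 [ 501.8 -170.    64. ]]
collar [ 495.8 -186.2  137.1] [ 513.1 -187.6  137.1] 17.366369095119254
top [ 497.3 -188.5  197.1] [ 510.9 -189.5  197.1] 13.707867792938163
[[ 8.060e-02  9.967e-01  1.400e-03]
 [ 9.967e-01 -8.060e-02 -6.000e-04]
 [-5.000e-04  1.500e-03 -1.000e+00]]
[ 14.99434779   0.35956844 132.99327158]
```

Run:
```python
from h import *
old=cv2.imread("pics/w4.png"); t=old[85:165,275:375]
o=ctrl.get_obs(); im=ctrl.get_image("wrist")[:,:,::-1].copy(); cv2.imwrite("pics/w5.png",im)
print(ctrl.get_obs()["ee_pos"],o["ee_pos"],o["orientation"])
a=cv2.cvtColor(old,6)[85:165,285:375].astype(np.float32); b=cv2.cvtColor(im,6)[85:165,285:375].astype(np.float32)
s,_=cv2.phaseCorrelate(a,b,cv2.createHanningWindow((90,80),cv2.CV_32F)); print("shift",s)
f=lambda x,y,z=64: ray("wrist",(275+s[0]+x/7.5,85+s[1]+y/7.5),z,o)
Q=np.array([f(179,66),f(500,57),f(509,530),f(199,541)]); print(Q.mean(0).round(1))
S=np.array([f(278,66),f(404,60),f(416,530),f(297,540)]);print("slot",S.mean(0).round(1))
```

```text
[ 502.29518403 -203.78484131  330.06848386] [ 502.35119429 -203.81358753  330.0906008 ] [2.30817407e+00 2.12909792e+00 9.90512898e-04]
shift (-2.7043932911653172, -1.4446300458328025)
[ 506.5 -147.    64. ]
slot [ 506.7 -147.1   64. ]
```

>>> {"fn": "jog_arm", "kwargs": {
  "steps": [
    [[0.019,0,0,0,0,0,1],[0.019,0,0,0,0,0,1],[0.0188,-0.0005,0,0,0,-2.1,1],[0,0,0.015,0,0,0,1],[0,0,0.015,0,0,0,1],[0,0,0,0,0,0,1],[0,0,0,0,0,0,1],[0,0,0,0,0,0,1],[0,0,0,0,0,0,1]]
  ]
}}

```text
t: 8.67
ee_pos: [506.4, -147.1, 300.1]
orientation: [2.269, 2.171, 0.001]
ft_force: [-0.2, 0.3, -1.6]
width: 14.3
```

Run:
```python
from h import *
o=ctrl.get_obs(); im=ctrl.get_image("wrist")[:,:,::-1].copy(); cv2.imwrite("pics/w6.png",im)
cv2.imwrite("pics/c6.png",cv2.resize(im[130:290,240:400],None,fx=3.7,fy=3.7,interpolation=cv2.INTER_CUBIC))
im=ctrl.get_image("scene"); cv2.imwrite("pics/s6.png",cv2.resize(im[150:260,250:370,::-1],None,fx=5,fy=5,interpolation=cv2.INTER_CUBIC))
print(o["t"],o["ee_pos"],o["orientation"],R.from_rotvec(o["orientation"]).as_matrix().round(4))
```

```text
8.6667 [ 506.40183852 -147.09200714  300.13992252] [2.26884865e+00 2.17100107e+00 1.17952866e-03] [[ 4.41e-02  9.99e-01  1.50e-03]
 [ 9.99e-01 -4.41e-02 -5.00e-04]
 [-4.00e-04  1.50e-03 -1.00e+00]]
```

View pics/c6.png

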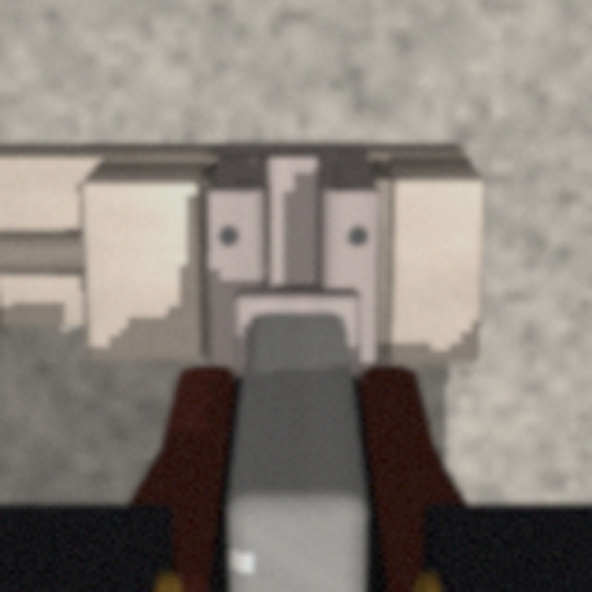

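View pics/s6.png

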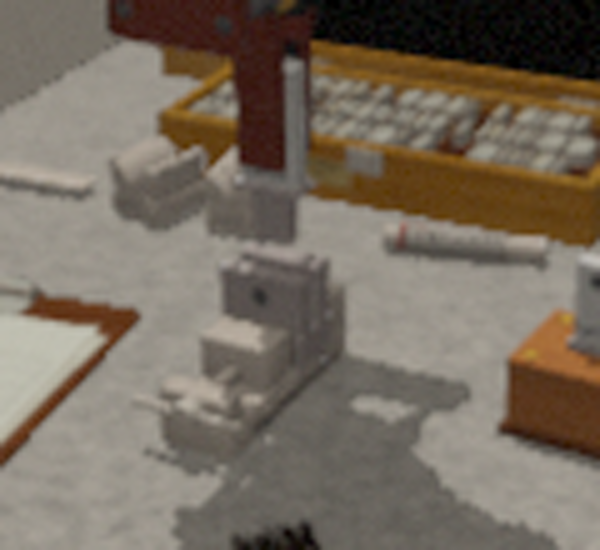

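Run:
```python
from h import *
o=ctrl.get_obs();T=R.from_rotvec(o["orientation"]).as_matrix()
f=lambda x,y,z: (T.T@(ray("wrist",(240+x/3.7,130+y/3.7),z,o)-o["ee_pos"])).round(1)
for p in [(207,190),(378,190),(266,190),(324,190),(205,360),(378,360),(229,236),(357,236)]: print(p,f(*p,64))
print(f(236,297,107),f(360,297,107),f(228,494,167),f(368,494,167))
```

```text
(207, 190) [ 22.5 -15.3 236. ]
(378, 190) [ 22.5  14.5 236. ]
(266, 190) [ 22.5  -5.  236. ]
(324, 190) [ 22.5   5.1 236. ]
(205, 360) [ -9.  -16.3 236. ]
(378, 360) [ -9.   15.1 236. ]
(229, 236) [ 14.2 -11.6 236. ]
(357, 236) [ 14.2  11.  236. ]
[ 16.4  -8.4 193. ] [ 16.4   9.3 193. ] [ 14.9  -6.5 133. ] [ 14.9   7.2 133. ]
```

In the wrist crop the slot centre is at tool y of about −0.2 and the gauge is at about +0.4. Along the slot it is centred to within 0.5 mm. I'll trim by 0.5 mm and lower it.

>>> {"fn": "jog_arm", "kwargs": {
  "steps": [
    [[0,-0.0005,0.004,0,0,0,1],[0,0,0.004,0,0,0,1],[0,0,0.003,0,0,0,1],[0,0,0.003,0,0,0,1],[0,0,0.003,0,0,0,1],[0,0,0.003,0,0,0,1],[0,0,0,0,0,0,1]]
  ]
}}

```text
t: 9.35
ee_pos: [505.5, -146.6, 278.5]
orientation: [-2.269, -2.172, 0.0]
ft_force: [-0.7, -0.6, -1.9]
width: 14.1
```

>>> {"fn": "jog_arm", "kwargs": {
  "steps": [
    [[0,0,0.003,0,0,0,1],[0,0,0.003,0,0,0,1],[0,0,0.003,0,0,0,1],[0,0,0.003,0,0,0,1],[0,0,0.003,0,0,0,1],[0,0,0.0015,0,0,0,1],[0,0,0,0,0,0,1],[0,0,0,0,0,0,1]]
  ]
}}

```text
t: 10.02
ee_pos: [505.5, -146.7, 262.6]
orientation: [-2.269, -2.172, 0.0]
ft_force: [-0.1, -0.5, -2.1]
width: 14.2
```

Still free, and the shoulder should be within about 1 mm of the block. I'll press on gently to make contact.

>>> {"fn": "jog_arm", "kwargs": {
  "steps": [
    [[0,0,0.001,0,0,0,1],[0,0,0.001,0,0,0,1],[0,0,0,0,0,0,1]]
  ]
}}

```text
t: 10.27
ee_pos: [505.6, -146.7, 262.0]
orientation: [2.269, 2.172, 0.0]
ft_force: [-4.6, 1.1, 12.6]
width: 13.9
```

>>> {"fn": "jog_arm", "kwargs": {
  "steps": [
    [[0,0,0.001,0,0,0,1],[0,0,0,0,0,0,1]]
  ]
}}

```text
t: 10.43
ee_pos: [505.6, -146.7, 261.9]
orientation: [2.269, 2.172, 0.0]
ft_force: [-7.6, 2.4, 25.2]
width: 14.0
```

The force jumped to 25 N at TCP z 262, which is exactly the height expected for the shoulder on the block. I'll hold here and look.

>>> {"fn": "jog_arm", "kwargs": {
  "steps": [
    [[0,0,0,0,0,0,1],[0,0,0,0,0,0,1],[0,0,0,0,0,0,1],[0,0,0,0,0,0,1],[0,0,0,0,0,0,1],[0,0,0,0,0,0,1],[0,0,0,0,0,0,1],[0,0,0,0,0,0,1]]
  ]
}}

```text
t: 11.1
ee_pos: [505.6, -146.7, 261.9]
orientation: [2.269, 2.172, 0.001]
ft_force: [-7.5, 2.0, 24.4]
width: 13.8
```

Run:
```python
from h import *
o=ctrl.get_obs(); im=ctrl.get_image("wrist")[:,:,::-1].copy()
a=cv2.resize(im[130:290,240:400],(400,400),interpolation=cv2.INTER_CUBIC)
im=ctrl.get_image("scene")[:,:,::-1]; b=cv2.resize(im[160:250,260:350],(400,400),interpolation=cv2.INTER_CUBIC)
cv2.imwrite("pics/s7.png",np.hstack([a,b])); print(o["t"],o["ee_pos"],o["ft_force"])
```

```text
11.1 [ 505.61428972 -146.72579632  261.94572412] [-7.50060357  1.98674174 24.38126234]
```

View pics/s7.png

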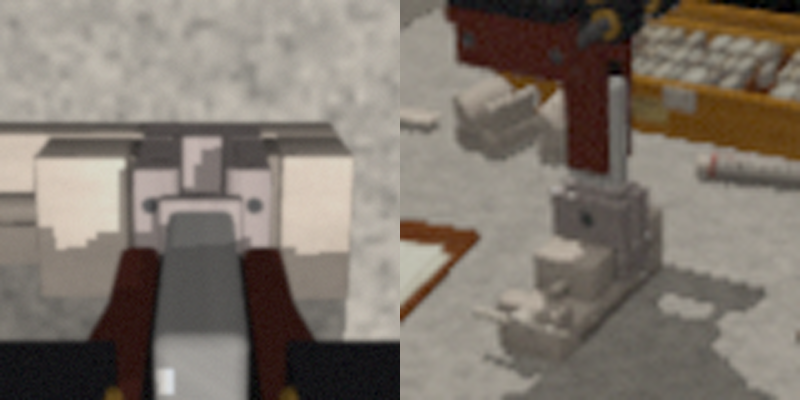

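The blade stands in the slot with the shoulder on the block, centred. I'll work out a feasible end posture before drawing it out.

Run:
```python
import numpy as np
from scipy.optimize import least_squares,fsolve
from workcell import ctrl
o=ctrl.get_obs(); print(o["qpos"].round(3))
D=[(.4238,1.6307,np.hypot(231.06,580.42),403.9),(.513,1.574,np.hypot(518.9,408.03),368.6),(.684,1.623,np.hypot(519.29,412.42),237.95),(.407,1.87,np.hypot(502.3,203.8),330.0),(o["qpos"][1],o["qpos"][2],np.hypot(*o["ee_pos"][:2]),o["ee_pos"][2])]
def res(p):
    L2,L3,r0,z0=p; return np.ravel([(r0+L2*np.sin(a)+L3*np.sin(a+b)-r,z0+L2*np.cos(a)+L3*np.cos(a+b)-z) for a,b,r,z in D])
s=least_squares(res,[450,450,0,300]); print(s.x.round(1),s.fun.round(1))
L2,L3,r0,z0=s.x
for d in (80,110):
  for r,z in [(450,400),(500,400),(500,450),(550,450),(450,500),(500,500)]:
    f=lambda q:[r0+L2*np.sin(q[0])+L3*np.sin(q[0]+q[1])+d-r, z0+d+L2*np.cos(q[0])+L3*np.cos(q[0]+q[1])-z]
    q,_,k,_=fsolve(f,[-0.3,1.8],full_output=True); print(d,r,z,q.round(2),"q5",(np.pi/2-q.sum()).round(2),k)
```

```text
[-0.305  0.497  1.933 -0.     0.711 -0.261]
[531.7 483.5 -30.7 151. ] [-8.7  6.9 -9.3  7.   0.5  0.4  5.6 -4.5 11.9 -9.7]
80 450 400 [0.14 2.26] q5 -0.83 1
80 500 400 [0.22 2.16] q5 -0.81 1
80 500 450 [0.15 2.11] q5 -0.69 1
80 550 450 [0.23 2.01] q5 -0.67 1
80 450 500 [-0.01  2.15] q5 -0.57 1
80 500 500 [0.08 2.06] q5 -0.57 1
110 450 400 [0.15 2.35] q5 -0.93 1
110 500 400 [0.23 2.24] q5 -0.9 1
110 500 450 [0.14 2.2 ] q5 -0.77 1
110 550 450 [0.22 2.1 ] q5 -0.75 1
110 450 500 [-0.03  2.25] q5 -0.65 1
110 500 500 [0.07 2.15] q5 -0.65 1
```

The fit says the tool can only be tilted outward if the TCP is high, at about 740 mm. The last joint should be near 0 so the motion stays in the arm's plane. I'll draw the gauge out, lift, and align the yaw first.

>>> {"fn": "jog_arm", "kwargs": {
  "steps": [
    [[0,0,-0.005,0,0,0,1],[0,0,-0.008,0,0,0,1],[0,0,-0.012,0,0,0,1],[0,0,-0.015,0,0,0,1],[0,0,-0.015,0,0,0,1],[0,0,-0.02,0,0,5,1],[0,0,-0.02,0,0,5,1],[0,0,-0.02,0,0,5,1],[0,0,-0.02,0,0,0,1],[0,0,-0.02,0,0,0,1],[0,0,-0.02,0,0,0,1],[0,0,-0.02,0,0,0,1],[0,0,-0.02,0,0,0,1],[0,0,-0.02,0,0,0,1],[0,0,-0.015,0,0,0,1],[0,0,-0.01,0,0,0,1],[0,0,0,0,0,0,1],[0,0,0,0,0,0,1]]
  ]
}}

```text
t: 12.7
ee_pos: [505.3, -146.6, 519.6]
orientation: [2.533, 1.858, 0.0]
ft_force: [-0.3, -0.3, -1.8]
width: 13.6
```

Run:
```python
from h import *
o=ctrl.get_obs(); im=ctrl.get_image("wrist")[:,:,::-1]; a=cv2.resize(im,(480,300))
im=ctrl.get_image("scene")[:,:,::-1]; b=cv2.resize(im,(480,300))
cv2.imwrite("pics/s8.png",np.vstack([a,b])); print(o["t"],o["ee_pos"],o["ft_force"],o["qpos"].round(3))
```

```text
12.7 [ 505.32646217 -146.62722762  519.62661577] [-0.26776704 -0.26643814 -1.81874865] [-0.305  0.156  1.724 -0.     1.261  0.   ]
```

View pics/s8.png

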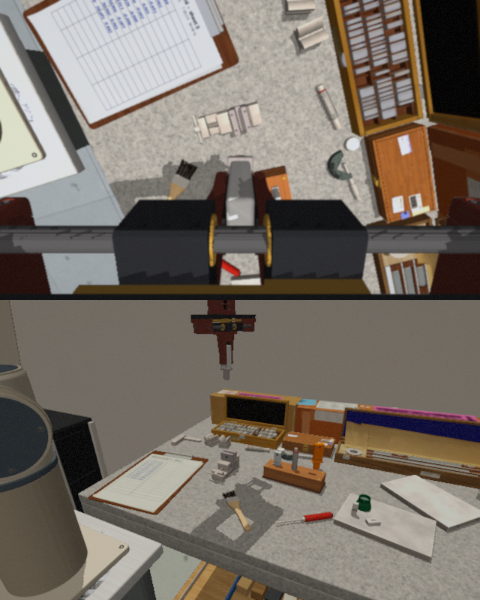

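The gauge is out and held, and q4 = q6 = 0. I'll tilt outward while rising.

>>> {"fn": "jog_arm", "kwargs": {
  "steps": [
    [[0,0,-0.009,-3.125,0,0,1],[0,0.0005,-0.009,-3.125,0,0,1],[0,0.001,-0.009,-3.125,0,0,1],[0,0.0015,-0.0089,-3.125,0,0,1],[0,0.002,-0.0088,-3.125,0,0,1],[0,0.0024,-0.0087,-3.125,0,0,1],[0,0.0029,-0.0085,-3.125,0,0,1],[0,0.0034,-0.0083,-3.125,0,0,1],[0,0.0038,-0.0082,-3.125,0,0,1],[0,0.0042,-0.0079,-3.125,0,0,1],[0,0.0047,-0.0077,-3.125,0,0,1],[0,0.0051,-0.0074,-3.125,0,0,1],[0,0,0,0,0,0,1]]
  ]
}}

```text
t: 13.88
ee_pos: [505.6, -146.7, 628.1]
orientation: [2.068, 1.516, 0.517]
ft_force: [0.1, 0.7, -1.3]
width: 14.1
```

Run:
```python
from h import *
o=ctrl.get_obs(); print(o["t"],o["ee_pos"],o["ft_force"],o["qpos"].round(3)); print(R.from_rotvec(o["orientation"]).as_matrix().round(3))
```

```text
13.8833 [ 505.56287334 -146.68811564  628.06111675] [ 0.06536375  0.74086835 -1.26070915] [-3.050e-01 -3.600e-02  1.751e+00 -0.000e+00  7.710e-01  1.000e-03]
[[ 0.301  0.755  0.582]
 [ 0.954 -0.238 -0.184]
 [ 0.     0.611 -0.792]]
```

>>> {"fn": "jog_arm", "kwargs": {
  "steps": [
    [[0,0.0055,-0.0071,-3.125,0,0,1],[0,0.0059,-0.0068,-3.125,0,0,1],[0,0.0062,-0.0065,-3.125,0,0,1],[0,0.0066,-0.0062,-3.125,0,0,1],[0,0.0069,-0.0058,-3.125,0,0,1],[0,0.0072,-0.0054,-3.125,0,0,1],[0,0.0075,-0.005,-3.125,0,0,1],[0,0.0077,-0.0046,-3.125,0,0,1],[0,0.008,-0.0042,-3.125,0,0,1],[0,0.0082,-0.0037,-3.125,0,0,1],[0,0.0084,-0.0033,-3.125,0,0,1],[0,0.0085,-0.0028,-3.125,0,0,1],[0,0,0,0,0,0,1],[0,0,0,0,0,0,1],[0,0,0,0,0,0,1]]
  ]
}}

```text
t: 15.13
ee_pos: [505.9, -146.8, 734.1]
orientation: [1.558, 1.142, 0.872]
ft_force: [0.7, 0.4, -2.6]
width: 13.9
```

Run:
```python
from h import *
o=ctrl.get_obs(); im=ctrl.get_image("wrist")[:,:,::-1]; a=cv2.resize(im,(480,300))
im=ctrl.get_image("top")[:,:,::-1]; b=cv2.resize(im,(480,300))
cv2.imwrite("pics/s9.png",np.vstack([a,b])); print(o["t"],o["ee_pos"],o["ft_force"],o["qpos"].round(3),o["width"]); print(R.from_rotvec(o["orientation"]).as_matrix().round(3))
```

```text
15.1333 [ 505.85452119 -146.79725103  734.08751513] [ 0.66372313  0.36520216 -2.64411101] [-0.305 -0.137  1.759 -0.002  0.215  0.002] 13.866447108804692
[[ 0.301  0.251  0.92 ]
 [ 0.954 -0.079 -0.29 ]
 [ 0.     0.965 -0.264]]
```

View pics/s9.png

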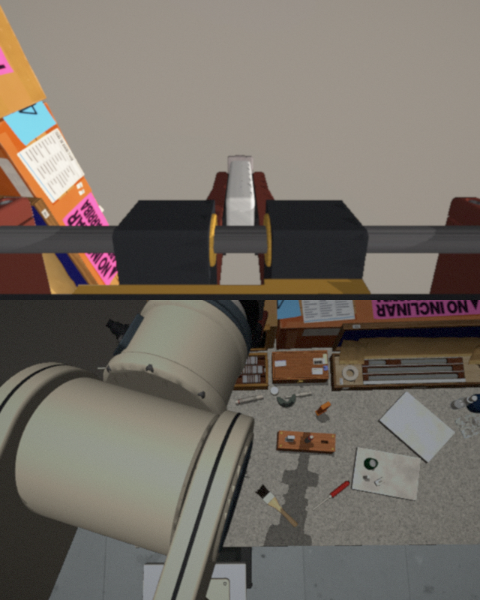

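The gauge is still held, with a width of 13.9 mm. The jaw axis, which is the flats' normal, is 0.27 rad from vertical, against a limit of 0.45. Any more tilt would bring joint 5 near its limit, so I'll stop here and settle.

>>> {"fn": "jog_arm", "kwargs": {
  "steps": [
    [[0,0,0,0,0,0,1],[0,0,0,0,0,0,1],[0,0,0,0,0,0,1],[0,0,0,0,0,0,1],[0,0,0,0,0,0,1],[0,0,0,0,0,0,1],[0,0,0,0,0,0,1],[0,0,0,0,0,0,1]]
  ]
}}

```text
t: 15.9
ee_pos: [505.6, -146.7, 735.8]
orientation: [1.553, 1.139, 0.874]
ft_force: [-0.0, -0.1, -1.4]
width: 14.0
```

Run:
```python
from h import *
o=ctrl.get_obs(); print(o["t"],o["ee_pos"],o["qvel"].round(4),o["width"],R.from_rotvec(o["orientation"]).as_matrix()[2].round(3))
im=ctrl.get_image("wrist")[:,:,::-1]; cv2.imwrite("pics/c10.png",cv2.resize(im[180:320,240:400],None,fx=4,fy=4,interpolation=cv2.INTER_CUBIC))
im=ctrl.get_image("scene")[:,:,::-1]; cv2.imwrite("pics/s10.png",im)
print("closed",ctrl.get_obs()["t"])
```

```text
15.9 [ 505.61960849 -146.71700227  735.82726638] [ 0.0006 -0.0019  0.002  -0.0007  0.0011 -0.0015] 14.040221763612081 [ 0.     0.966 -0.259]
closed 16.0
```

View pics/c10.png

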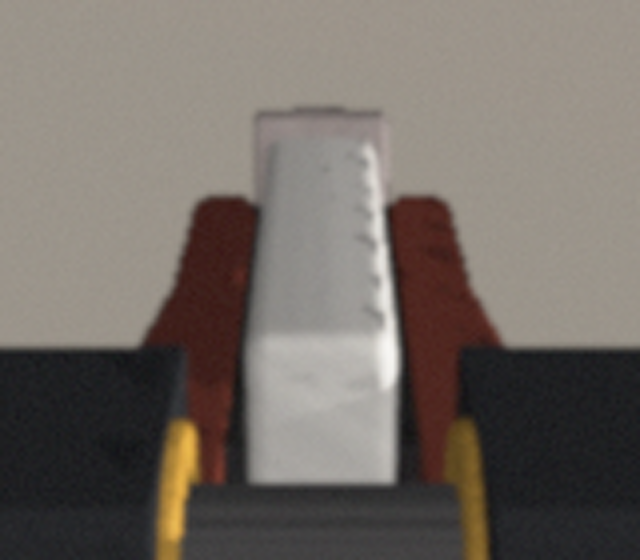

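View pics/s10.png

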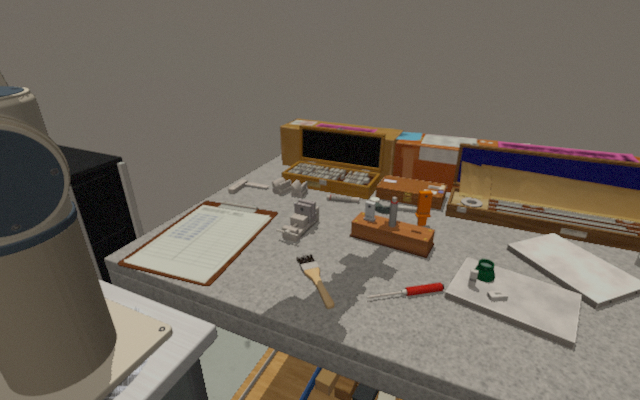

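The wrist crop shows the gauge square in the pads and unslipped, with its collar at (320,112). In the scene view the small gauge, plug and other tools are where they were. Handing in.

Run:
```python
from workcell import ctrl
print(ctrl.close_job());
```

```text
the job is handed in; nothing more can be done
None
```

I took the larger grey flat gauge from the stand, seated it in the vise block's slot, drew it out again and handed the job in at 16 s of 43 s. No verdict was reported.

- **Seating:** the upward force rose to about 25 N with the TCP at z = 262 mm, the height expected with the shoulder on the block. It held there for over 0.7 s, with the gauge centred within about 1 mm in the wrist view.
- **Final hold:** the gauge was gripped at 14.0 mm and had not slipped, with the arm essentially still. The whole gauge was well over 600 mm above the worktop.
- **Level:** the blade is not exactly level. The flats' normal is about 0.26 rad (15°) from vertical, inside the 0.45 rad limit. I stopped there because joint 5 was at 0.215, near its 0.11 lower limit.
- **Other tools:** the last scene view showed the small gauge, plug gauge and the other tools where they started.
- **Disagreements:** the networks' slot-mouth points varied by up to about 2 cm between cameras. The wrist camera's landmark for the larger gauge landed on the orange look-alike. I used the block's and handle's own edges in the wrist pictures instead, and these came within about 1.5 mm of the given sizes.

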